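Load the bench chiller and set its edge wheel

ROBOT

A 6-joint arm with a two-finger parallel gripper is mounted at the origin on the work surface. World frame = base frame: x ahead of the robot, y to its left, z up, the work surface at z = 0. Lengths are in m, angles in degrees, forces in N, time in s.
With the tool pointing down it reaches from about 0.3 to 0.75 m from the base axis. Payload 8.5 kg.
Tool frame: the origin (TCP) lies on the centre line of the jaws, within the pads' length; the fingertips stand 25 mm ahead of it and the grasp point (between the pads) lies 6 mm ahead of it; z points along the fingers, y is the line along which they close (so a half turn about z gives the same grasp; the last joint's range is limited). The gripper opens to 85 mm and grips with 20 to 120 N. Pads are 22 mm wide; open, the fingers measure 114 mm over their backs; the gripper's body (76 mm by 85 mm) begins 54 mm behind the grasp point. The pads swing forward as they close: fully open they stand 13 mm farther back than shut.
Start: joints at [-83.497, 21.807, 74.336, -0, 83.858, -12.336], TCP at [0.178, -0.521, 0.256] pointing down, gripper open.
Joint ranges: [-178.18, 178.18], [-50.72, 133.34], [12.68, 142.11], [-81.47, 261.47], [9.98, 163.14], [-165.26, 165.26]. Speed limits (degrees/s): [136.94, 136.94, 180, 180, 180, 180].

INTERFACE

Orientations are given as a 3x3 rotation matrix whose columns are the frame's x, y, z axes.
In Python, from rig import telemetry, optics, env gives the robot as it stands.
- The arm moves only by the tool send_rows, never from a script. Its argument "deltas" is a list that holds one entry, the list of rows, each a list of 7 numbers: the shift along the tool's x, y, z in m, then the turn, a rotation vector about the tool's x, y, z in rad, then the opening, from -1 (shut) to 1 (fully open), so that 0 is half open. In form: [[[x, y, z, ax, ay, az, grip], ...]]. A call has 1 to 12 rows; each row shifts and turns the commanded pose from where the row before left it, along the tool's axes as they then stand; what a row does not reach is not made up. A row lasts 1/8 s, in which the tool goes at most 62.5 mm and 10.7 degrees, less where a joint would pass 70% of its speed; a pose out of reach is approached as far as the arm can. A call is refused whole if a number of a shift passes 0.0625 or a number of a turn 0.188, either way. A call with a gripper value outside its range is refused whole. The fingers move at their own pace and stop on an object; "squeeze" is the grip in N (left out, the last holds). Time passes only in rows, so rows that do not move let the fingers close. It gives the time, the measured TCP pose, the force, the opening and the grip force at its end, in the units of the state.
- telemetry.observe(): the state, without advancing time (a new reading comes with each control period).
- optics.get_image(name): name is "scene" or "side" or "wrist"; returns a dict with "image" (384x512x3 uint8, red, green, blue), "range_z" (384x512 float32, m along the optical axis (not along the pixel's ray), 0 where there is no reading), "K" (3x3 intrinsics, pixels), "rvec" (rotation vector, rad) and "tvec" (3), from world to camera coordinates, as OpenCV has them; the wrist camera has in their place "hand_eye" (4x4, takes a point from camera to tool coordinates, whose origin is the TCP and whose axes are the flange's). Camera axes: x right, y down, z forward; pixel columns grow to the right and rows downward; lengths in m; the calibration is good to about 2 mm. A picture is of the moment at which its call begins: read the wrist's pose just before it.
- env.close_job(): hands the job in; it is judged then, once.
The state is a dict: "time_s": time; "q": joint angles; "qvel": joint speeds; "joint_efforts": joint torques, N m; "position": TCP position; "tool_rot": TCP orientation; "ft_force": force on the tool from outside, world axes, zero at the start; "wrist_torque": the same for the moment, N m; "grip_width": finger opening in m; "gripper_force": force on a finger pad.
Only numpy, scipy, OpenCV 4.12 (cv2) and the standard library are available. Lean on these libraries where they do the work, as an engineer would, in place of code of your own. Each camera call takes 0.05 s, during which the arm holds its last target. There are 200 camera calls.

TASK

Recharge the cold bricks in the bench chiller: first roll the edge wheel on the control box right back towards the robot to its off end, then lay every white cold brick that lies on the paper mat flat on the chiller's steel loading tray, until they are all lying there together. Then lift the tray by its bar handle so that the bricks slide into the well behind it, and let the tray back down level. Last, with the empty tray down, roll the wheel up until the white pointer stands beside the dark steel clip on the scale, and leave the bottles and other lab ware standing where they are.

Things in the scene. Friction and masses are not known exactly. Their poses are not given: they have to be found in the camera images.
- brick0: sealed white plastic cold brick, a flat rounded slab 70 (own x) x 40 (own y) x 30 mm (own z, up), about 100 g, with a grey label on top. Origin: centre of its underside. It starts on the brown paper mat. 3 to 5 of the bricks are there, the rest are absent (None).
- brick1: sealed white plastic cold brick, a flat rounded slab 70 (own x) x 40 (own y) x 30 mm (own z, up), about 100 g, with a grey label on top. Origin: centre of its underside. It starts on the brown paper mat. 3 to 5 of the bricks are there, the rest are absent (None).
- brick2: sealed white plastic cold brick, a flat rounded slab 70 (own x) x 40 (own y) x 30 mm (own z, up), about 100 g, with a grey label on top. Origin: centre of its underside. It starts on the brown paper mat. 3 to 5 of the bricks are there, the rest are absent (None).
- brick3: sealed white plastic cold brick, a flat rounded slab 70 (own x) x 40 (own y) x 30 mm (own z, up), about 100 g, with a grey label on top. Origin: centre of its underside. It starts on the brown paper mat. 3 to 5 of the bricks are there, the rest are absent (None).
- brick4: sealed white plastic cold brick, a flat rounded slab 70 (own x) x 40 (own y) x 30 mm (own z, up), about 100 g, with a grey label on top. Origin: centre of its underside. It starts on the brown paper mat. 3 to 5 of the bricks are there, the rest are absent (None).
- mat: brown paper bench mat, 300 x 210 mm, 3 mm thick, fixed, on which the bricks start. Origin: centre of its underside, on the table. The mat and the control box may change sides (one left of the chiller, one right).
- chiller: white bench chiller, fixed. Origin: on the table, under the middle of the tray's hinge line. Own +x points away from the tray across the well. The open well spans own x 7 to 203 mm, y +-123 mm, its floor 8 mm and its side rims 120 mm (far rim 140 mm) above the table. The loading tray lies on the other side, own x -204 to 0, with a housing up to 75 mm high under it.
- tray_floor (a point): point on the tray, at the middle of the hinge line, level with the tray floor's upper face (100 mm above the table); turns with the tray. Tray down: own x points to the well, own z up. The steel tray runs from own x = 0 (open edge over the well, no lip) to -201 mm, y +-116 mm inside; its three other sides have walls 22 mm high above the floor, 3 mm thick.
- tray_handle (a point): middle of the tray's black bar handle: round bar 14 mm thick, 118 mm long along own y, held on two arms (at y +-55 mm) 46 mm clear of the tray's end wall, free between the arms; 250 mm from the hinge line, 6 mm above the tray floor's level. Turns with the tray. When the tray is down it is 106 mm above the table with open space under and around it.
- tray (a joint): tilt of the loading tray, rad: 0 is down and level (its rest), growing as the handle is lifted, to a stop at 1.3. Tray 0.5 kg, lifting takes 3 to 8 N at the handle. Bricks slide off from about 0.45 to 0.7 rad on, nearly all by 1.1; if one hangs at the edge, tip again. A damper lets it sink back level in 1 to 3 s when let go.
- console: grey control box 180 (own x) x 120 (own y) x 80 mm high, fixed. Origin: centre of its underside; own +x points away from the robot (turned up to 0.45 rad). The wheel stands out of a slot 72 x 20 mm along own x in the middle of its flat top; the pointer's scale runs along own x, at own y about -36 mm.
- wheel_top (a point): highest point of the edge wheel, 93 mm above the table and 13 mm above the box's top, fixed to the box, same axes as the box. The black ribbed wheel is 80 mm in diameter and 14 mm wide, its axle level along own y. It is sprung: it gives up to 5 mm downward, taking 1 N at first and about 1.2 N more per mm.
- wheel (a joint): angle of the wheel, rad, 0 (off end, stop) to 3.1 (stop); grows as the wheel's top is dragged towards the box's own +x, so 40 mm of rim travel is 1 rad. It stays where it is left and needs only about 0.4 N at the rim.
- pointer_tip (a point): top of the small white pointer (5 mm wide, 16 mm long, 6 mm high) that slides along the scale on top of the box, driven by the wheel: 26 mm towards the box's +x per rad, at box x = -40 mm when the wheel is off. It dips with the wheel while that is pressed. Not for pushing.
- clip: small dark steel clip, 6 mm wide, 12 mm long, 10 mm high, on the scale just outside the pointer's path: marks the wanted setting. Origin: centre of its underside, on the box's top; the setting is right when pointer and clip have the same x in the box's axes. Differs from start to start. Only seen, cannot be touched.
- beaker: bystander: glass beaker, 68 mm wide, 85 mm high. Origin: centre of its underside. Leave it alone.
- bottle: bystander: glass bottle with blue cap, 84 mm wide, 170 mm high. Origin: centre of its underside. Leave it alone.
- spatula: bystander: steel spatula, 170 mm, lying flat. Origin: on its underside. Leave it alone.
- dish: bystander: white shallow dish, 96 mm wide, 16 mm high. Origin: centre of its underside. Leave it alone.
Things that resemble listed ones, but are neither listed nor needed, are in the scene too. Leave any purple or yellow look-alike of the brick0 alone.

How it is judged:
By the outcome, as a careful person would: the job done as asked, in the order asked, and still so for the second after the job is handed in, with the robot touching nothing.
Of brick0, brick1, brick2, brick3, brick4 only 3 to 5 are there at a start; the rules pass over those that are not, and their reading is None.
At some moment in a run one of brick0, brick1, brick2, brick3, brick4 may be knocked a few centimetres aside while the robot is not near it.
It also fails if it takes over 210 s, if anything falls off the work surface, if the arm or the gripper's body presses on something with over 40 N, if the wrist force passes 120 N, or if a joint passes its speed limit or range.

## Working session

There is one attempt and no reset: what is moved stays moved. The work goes in short steps, Python scripts to look and compute and a tool call to move; the robot and the scene stay as the last step left them, time stands still between calls to the robot, and variables do not carry over. Pictures are saved under pics/ and viewed, at most 14 in all, crops included, and the job is handed in when it is done.

Besides the shell and the picture viewer there is one more tool, called after "Request:" as name([rows], argument=value, ...), one row to a line, values as JSON. send_rows: Moves the arm, as the interface text tells. Its arguments: {"type":"object","properties":{"deltas":{"type":"array"},"squeeze":{"type":"number"}},"required":["deltas"]}

```bash
mkdir -p pics; cat > h.py <<'E'
import numpy as np, cv2
from rig import telemetry, optics, env
def cap(name):
    s=telemetry.observe(); d=optics.get_image(name)
    if name=="wrist":
        H=np.array(d["hand_eye"]); T=np.eye(4); T[:3,:3]=s["tool_rot"]; T[:3,3]=s["position"]
        M=T@H
    else:
        R=cv2.Rodrigues(np.array(d["rvec"],float))[0]; M=np.eye(4); M[:3,:3]=R.T; M[:3,3]=-R.T@np.array(d["tvec"],float).ravel()
    K=np.array(d["K"]); z=d["range_z"]
    v,u=np.mgrid[:384,:512]
    P=np.stack([(u-K[0,2])/K[0,0]*z,(v-K[1,2])/K[1,1]*z,z],-1)@M[:3,:3].T+M[:3,3]
    P[z==0]=np.nan
    return d["image"],P,K,M
def ray(K,M,u,v,h):
    r=M[:3,:3]@np.array([(u-K[0,2])/K[0,0],(v-K[1,2])/K[1,1],1]); o=M[:3,3]
    return o+r*(h-o[2])/r[2]
def save(im,fn,box=None,sc=1):
    if box: im=im[box[1]:box[3],box[0]:box[2]]
    cv2.imwrite(fn,cv2.resize(im[...,::-1],None,fx=sc,fy=sc,interpolation=cv2.INTER_CUBIC))
E
python3 - <<'E'
from h import *
s=telemetry.observe(); print(s)
for n in("scene","side"):
    im,P,K,M=cap(n); save(im,f"pics/{n}0.png",sc=1.5); np.savez(f"{n}0.npz",im=im,P=P,K=K,M=M); print(n,M.round(3).tolist(),K.tolist())
E
```

```text
{'time_s': 0.0, 'q': array([-8.34976083e+01,  2.18411864e+01,  7.43850746e+01,  1.04997816e-03,
        8.38582057e+01, -1.23369623e+01]), 'qvel': array([ 0.01356305,  0.09993656,  0.04626658,  0.04233544,  0.03167675,
       -0.07855622]), 'joint_efforts': array([ 3.03979519e-03, -4.48457623e+01, -2.31275278e+01,  1.26120153e-05,
        4.82552889e-03, -8.15361517e-06]), 'position': array([ 0.17756496, -0.5202758 ,  0.25570803]), 'tool_rot': array([[ 9.46428349e-01,  3.22913856e-01, -1.48844565e-04],
       [ 3.22913719e-01, -9.46427271e-01,  1.46680131e-03],
       [ 3.32779913e-04, -1.43628630e-03, -9.99998913e-01]]), 'ft_force': array([-0.09419961, -0.25903676,  0.54689914]), 'wrist_torque': array([ 0.04653836, -0.03492059, -0.03774662]), 'gripper_force': 0.0, 'grip_width': 0.08527512797528347}
scene [[0.446, 0.784, -0.432, 0.983], [0.895, -0.388, 0.22, -0.275], [0.005, -0.484, -0.875, 1.126], [0.0, 0.0, 0.0, 1.0]] [[397.5167010922426, 0.0, 255.7524297639617], [0.0, 397.5167010922426, 192.92615284409902], [0.0, 0.0, 1.0]]
side [[-0.927, -0.275, 0.256, 0.119], [-0.376, 0.676, -0.634, 0.862], [0.002, -0.683, -0.73, 1.068], [0.0, 0.0, 0.0, 1.0]] [[424.48073929325096, 0.0, 258.0998709210156], [0.0, 424.48073929325096, 194.32771492719243], [0.0, 0.0, 1.0]]
```

View pics/scene0.png

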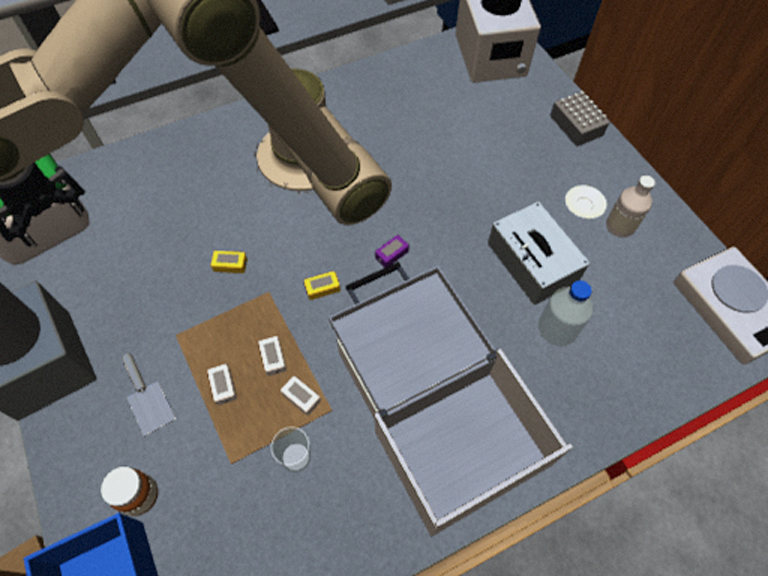

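View pics/side0.png

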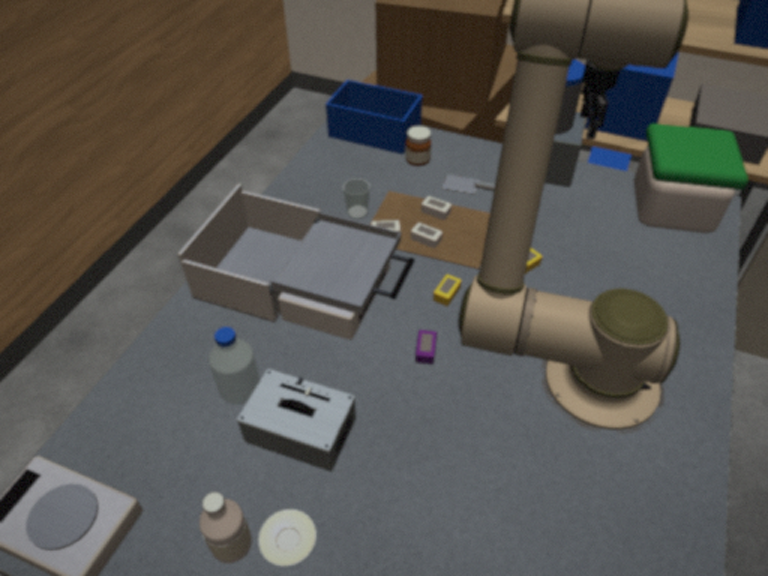

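Both views show three white bricks on the mat: scene at about (220,383), (271,354) and (300,394) in the 1.5x picture. The control box is at (540,245), the tray at (412,335), and the handle at (377,283). Next I'll measure them.

```bash
cat > m.py <<'E'
from h import *
def rect(Q):
    c,(w,h),a=cv2.minAreaRect((Q[:,:2]*1000).astype(np.float32))
    if w<h: w,h,a=h,w,a+90
    return np.round(c,1),round(w,1),round(h,1),round((a+90)%180-90,1)
def bricks(im,P,box=None):
    hsv=cv2.cvtColor(im,cv2.COLOR_RGB2HSV)
    m=(P[...,2]>.024)&(P[...,2]<.045)&(hsv[...,1]<70)
    if box is not None:
        b=np.zeros_like(m); b[box[1]:box[3],box[0]:box[2]]=1; m&=b
    n,l,st,_=cv2.connectedComponentsWithStats(m.astype(np.uint8))
    return [(rect(P[l==i]),round(float(np.median(P[l==i][:,2])),4),st[i,4]) for i in range(1,n) if st[i,4]>60]
E
python3 - <<'E'
from m import *
for n in("scene","side"):
    z=np.load(n+"0.npz"); im,P,K,M=z["im"],z["P"],z["K"],z["M"]
    print(n); 
    bb=(120,200,225,310) if n=="scene" else (240,120,340,175)
    for b in bricks(im,P,bb): print(b)
    m=(abs(P[...,2]-.08)<.005); b=np.zeros_like(m)
    x=(320,130,400,200) if n=="scene" else (150,240,245,310)
    b[x[1]:x[3],x[0]:x[2]]=1; print("box",rect(P[m&b]))
    m=(abs(P[...,2]-.1)<.006); b=np.zeros_like(m)
    x=(215,185,335,285) if n=="scene" else (170,140,280,210)
    b[x[1]:x[3],x[0]:x[2]]=1; print("tray-ish",rect(P[m&b]),(m&b).sum())
z=np.load("scene0.npz");K,M=z["K"],z["M"]
for nm,u,v,h in [("h1",348,288,.106),("h2",400,266,.106),("trayL",332,321,.122),("trayR",437,271,.122),("hingeL",380,416,.122),("hingeR",493,358,.122),("b1",493,240,.08),("b2",541,204,.08),("b3",587,261,.08),("b4",539,299,.08)]:
    print(nm,ray(K,M,u/1.5,v/1.5,h).round(4))
save(z["im"],"pics/s_box.png",(310,120,410,205),7)
z=np.load("side0.npz");save(z["im"],"pics/d_box.png",(150,235,250,315),7)
E
```

```text
scene
((array([ 473.4, -263.9]), 69.4, 39.9, -9.0), 0.0345, np.int32(301))
((array([ 485.7, -373.3]), 69.6, 40.0, -7.3), 0.034, np.int32(332))
((array([ 573.8, -245.5]), 72.1, 39.5, 25.7), 0.0342, np.int32(334))
((array([ 658.6, -298.4]), 53.3, 26.3, -89.5), 0.035, np.int32(65))
box (array([510.4, 332.3]), 183.5, 123.2, 2.3)
tray-ish (array([580. , -19.6]), 269.5, 257.1, 0.6) 5508
side
((array([ 480.7, -370.2]), 69.1, 43.6, -10.1), 0.031, np.int32(133))
((array([ 570.9, -246.6]), 69.2, 39.2, 15.6), 0.0318, np.int32(99))
((array([ 468.2, -262.8]), 70.4, 45.4, -10.2), 0.0307, np.int32(160))
box (array([538.9, 333.4]), 244.2, 126.4, -0.3)
tray-ish (array([607.7, -22.7]), 346.0, 264.3, 5.0) 3019
h1 [ 0.4463 -0.0792  0.106 ]
h2 [0.4467 0.0351 0.106 ]
trayL [ 0.5055 -0.1387  0.122 ]
trayR [0.4975 0.09   0.122 ]
hingeL [ 0.7082 -0.139   0.122 ]
hingeR [0.703 0.092 0.122]
b1 [0.4631 0.2477 0.08  ]
b2 [0.4291 0.3912 0.08  ]
b3 [0.5936 0.3945 0.08  ]
b4 [0.6241 0.2559 0.08  ]
```

View pics/s_box.png

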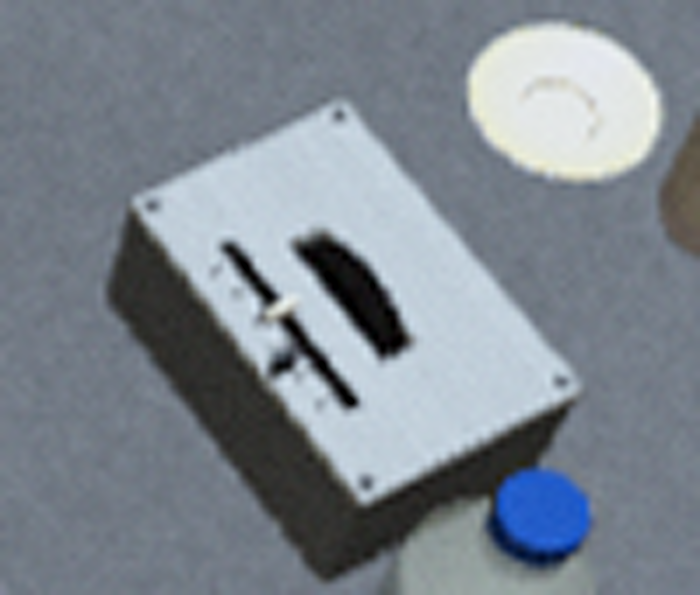

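The box close-up shows the pointer at (280,305) and the clip at (285,362) in the crop, with the wheel running from (310,240) to (395,350).

```bash
python3 - <<'E'
from m import *
z=np.load("scene0.npz");K,M=z["K"],z["M"]
f=lambda u,v,h:ray(K,M,310+(u-3)/7,120+(v-3)/7,h)[:2]
c=[f(*p,.08) for p in [(135,205),(345,100),(580,390),(365,505)]]
c=np.array(c);print(c.round(4)); o=c.mean(0)
d=(c[2]+c[3]-c[0]-c[1]); yaw=np.arctan2(d[1],d[0]); e=c[1]-c[0];yaw2=np.arctan2(-e[0],e[1]); print(o,np.degrees([yaw,yaw2]),np.linalg.norm(c[3]-c[0]),np.linalg.norm(c[1]-c[0]))
R=np.array([[np.cos(yaw),-np.sin(yaw)],[np.sin(yaw),np.cos(yaw)]])
for n,u,v,h in[("ptr",280,303,.086),("clip",285,362,.09),("slot0",230,245,.08),("slot1",352,405,.08),("wheel",355,292,.09)]:print(n,R.T@(f(u,v,h)-o))
s=telemetry.observe()
for t in [[.30,-.25,.27],list(o-[.06,0])+[.25]]:
    print((s["tool_rot"].T@(np.array(t)-s["position"])).round(4))
E
```

```text
[[0.4267 0.2708]
 [0.4191 0.3908]
 [0.599  0.3948]
 [0.6054 0.2769]]
[0.51255402 0.33330632] [1.61266475 3.61810184] 0.17884993428076476 0.12019500052008797
ptr [-0.00932968 -0.03531568]
clip [ 0.01910656 -0.05333218]
slot0 [-0.04872303 -0.03404054]
slot1 [ 0.04720765 -0.03456278]
wheel [ 0.00329739 -0.0046253 ]
[ 0.2032 -0.2163 -0.0139]
[ 0.5359 -0.7191  0.0068]
```

Request:
send_rows([
  [[0,0,0,0,0,0.145,1],[0,0,0,0,0,0.145,1],[0.05,-0.03,0,0,0,0,-1],[0.05,-0.045,0,0,0,0,-1],[0.05,-0.05,0,0,0,0,-1],[0.05,-0.05,0,0,0,0,-1],[0.05,-0.05,0,0,0,0,-1],[0.05,-0.05,0,0,0,0,-1],[0,-0.05,0,0,0,0,-1],[0,-0.05,0,0,0,0,-1],[0,-0.05,0,0,0,0,-1],[0,-0.05,0,0,0,0,-1]],
])

```text
time_s: 1.6
position: [0.4328, -0.0601, 0.2561]
tool_rot: [[0.999, 0.039, -0.0], [0.039, -0.999, 0.0], [-0.0, -0.0, -1.0]]
ft_force: [0.5, 0.3, 0.1]
grip_width: -0.0002
gripper_force: 0.0
```

Request:
send_rows([
  [[0,-0.05,0,0,0,0,-1],[0,-0.05,0,0,0,0,-1],[0,-0.05,0,0,0,0,-1],[0,-0.05,0,0,0,0,-1],[0,-0.05,0,0,0,0,-1],[0,-0.05,0,0,0,0,-1],[0,-0.05,0,0,0,0,-1],[0,0,0,0,0,0,-1]],
])

```text
time_s: 2.6
position: [0.4189, 0.2905, 0.2557]
tool_rot: [[0.999, 0.043, -0.001], [0.043, -0.999, 0.0], [-0.001, -0.0, -1.0]]
ft_force: [0.6, -0.3, -0.5]
grip_width: 0.0001
gripper_force: 0.0
```

```bash
python3 - <<'E'
from m import *
im,P,K,M=cap("wrist"); s=telemetry.observe(); print(s["position"],s["q"],s["tool_rot"][:,0],s["ft_force"],M.round(3).tolist())
save(im,"pics/w1.png",sc=1.5); np.savez("w1.npz",im=im,P=P,K=K,M=M)
m=(abs(P[...,2]-.08)<.004);print(rect(P[m]))
E
```

```text
[0.41914909 0.28894234 0.25578749] [ 2.12406566e+01  1.77474513e+01  8.06889260e+01 -9.53050104e-03
  8.16271908e+01  1.08870681e+02] [ 9.99143145e-01  4.13761060e-02 -9.96624122e-04] [-0.27626802 -0.8727978  -0.1427855 ] [[0.043, -0.943, -0.329, 0.503], [-0.999, -0.041, -0.014, 0.294], [-0.0, 0.329, -0.944, 0.373], [0.0, 0.0, 0.0, 1.0]]
(array([495.4, 238. ]), 309.2, 139.8, -87.8)
```

View pics/w1.png

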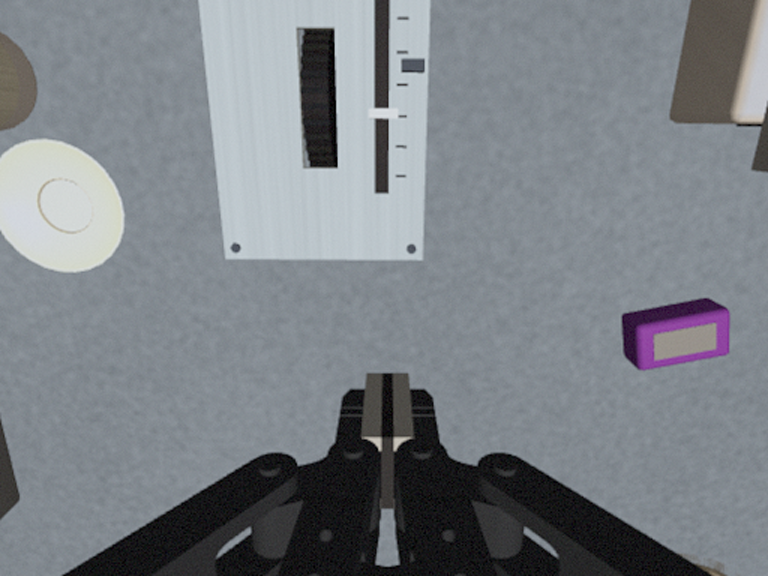

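The wrist view shows the box's front corners at (226,260) and (424,260), the wheel slot spanning x 297–336 and y 28–167, the pointer at (383,113), and the clip at (413,65).

```bash
python3 - <<'E'
from m import *
z=np.load("w1.npz");K,M=z["K"],z["M"]
f=lambda u,v,h:ray(K,M,u/1.5,v/1.5,h)[:2]
A,B=f(226,260,.08),f(424,260,.08); s0=[f(297,28,.08),f(335,28,.08),f(303,167,.08),f(338,167,.08)]
g0,g1=f(382,193,.08),f(382,0,.08)
e=A-B; print(A,B,np.linalg.norm(e)); yaw=np.arctan2(-e[0],e[1]); print(np.degrees(yaw), np.degrees(np.arctan2(*(g1-g0)[::-1])))
yaw=np.arctan2(*(g1-g0)[::-1])
R=np.array([[np.cos(yaw),-np.sin(yaw)],[np.sin(yaw),np.cos(yaw)]])
o1=(A+B)/2+R@[.09,0]; o=np.mean(s0,0); print("org",o1,o,np.ptp(np.array(s0)@R,axis=0))
for n,u,v,h in[("ptr",383,111,.086),("clip",413,62,.09),("groove",382,193,.08)]:print(n,R.T@(f(u,v,h)-o1),R.T@(f(u,v,h)-o))
s=telemetry.observe(); print((s["tool_rot"].T@(np.r_[o1,.118+.012]-s["position"])).round(4))
E
```

```text
[0.41964359 0.38863317] [0.42484452 0.26810236] 0.12064296719431357
2.4707896998633267 2.2885933392913076
org [0.51217227 0.33196172] [0.51271375 0.33222347] [0.07107624 0.02054061]
ptr [-0.00488129 -0.03532701] [-0.0054328  -0.03556693]
clip [ 0.01890284 -0.05089064] [ 0.01835133 -0.05113056]
groove [-0.04955828 -0.03473054] [-0.05010978 -0.03497046]
[ 0.0948 -0.0392  0.1257]
```

Request:
send_rows([
  [[0.06,-0.02,0.05,0,0,0,-1],[0.055,-0.019,0.06,0,0,0,-1],[0,0,0.016,0,0,0,-1],[0,0,0.01,0,0,0,-1],[0,0,0.003,0,0,0,-1],[0,0,0,0,0,0,-1]],
])

```text
time_s: 3.4
position: [0.5059, 0.321, 0.1451]
tool_rot: [[0.999, 0.039, 0.002], [0.039, -0.999, 0.001], [0.002, -0.001, -1.0]]
ft_force: [-0.5, -0.5, 0.4]
grip_width: 0.0002
gripper_force: 0.0
```

Request:
send_rows([
  [[0.014,-0.005,0,0,0,0,-1],[0.013,-0.006,0,0,0,0,-1],[0,0,0.015,0,0,0,-1],[0,0,0.01,0,0,0,-1],[0,0,0.004,0,0,0,-1],[0,0,0,0,0,0,-1]],
])

```text
time_s: 4.15
position: [0.5326, 0.3331, 0.1149]
tool_rot: [[0.999, 0.039, 0.0], [0.039, -0.999, -0.0], [0.0, 0.0, -1.0]]
ft_force: [0.5, -1.6, 1.8]
grip_width: 0.0002
gripper_force: 1.2
```

Request:
send_rows([
  [[-0.01,0,0,0,0,0,-1],[-0.01,0,0,0,0,0,-1],[-0.01,0,0,0,0,0,-1],[-0.01,0,0,0,0,0,-1],[0,0,0,0,0,0,-1],[0,0,-0.015,0,0,0,-1],[0.02,0,-0.005,0,0,0,-1],[0.02,0,0.005,0,0,0,-1],[0,0,0.015,0,0,0,-1],[0,0,0,0,0,0,-1]],
])

```text
time_s: 5.4
position: [0.5321, 0.3332, 0.114]
tool_rot: [[0.999, 0.039, -0.001], [0.039, -0.999, -0.0], [-0.001, 0.0, -1.0]]
ft_force: [0.6, -0.9, 4.8]
grip_width: -0.0003
gripper_force: 1.8
```

Request:
send_rows([
  [[-0.01,0,0,0,0,0,-1],[-0.01,0,0,0,0,0,-1],[-0.01,0,0,0,0,0,-1],[-0.01,0,0,0,0,0,-1],[0,0,0,0,0,0,-1],[0,0,-0.02,0,0,0,-1],[-0.03,0,-0.03,0,0,0,-1],[-0.03,0.0,-0.04,0,0,0,1],[-0.03,0.0,-0.03,0,0,0,1]],
])

```text
time_s: 6.52
position: [0.4017, 0.328, 0.2356]
tool_rot: [[0.999, 0.039, -0.001], [0.039, -0.999, -0.0], [-0.001, 0.0, -1.0]]
ft_force: [0.0, 0.6, 0.0]
grip_width: 0.0356
gripper_force: 0.0
```

```bash
python3 - <<'E'
from m import *
im,P,K,M=cap("wrist"); print(telemetry.observe()["position"])
save(im,"pics/w2.png",(100,0,330,190),2.5); np.savez("w2.npz",im=im,P=P,K=K,M=M)
E
```

```text
[0.3994809  0.32854812 0.23929589]
```

View pics/w2.png

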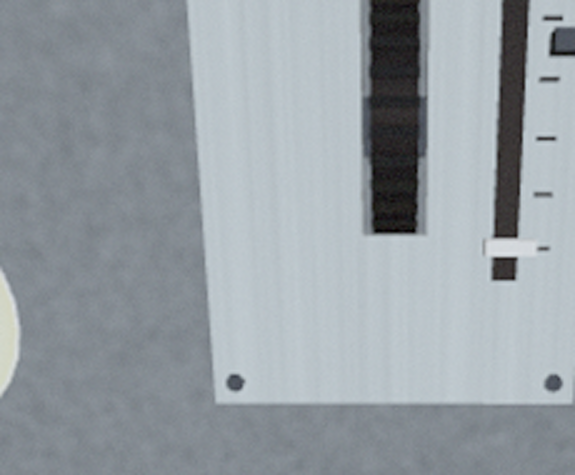

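The pointer sits beside the first tick at the groove's near end, crop (510,246), so the wheel is off. Next I'll move to the bricks.

Request:
send_rows([
  [[0,0.03,0,0,0,0,1],[0,0.05,0,0,0,0,1],[0,0.05,0,0,0,0,1],[0,0.05,0,0,0,0,1],[0,0.05,0,0,0,0,1],[0,0.05,0,0,0,0,1],[0,0.05,0,0,0,0,1],[0,0.05,0,0,0,0,1],[0,0.05,0,0,0,0,1],[0,0.05,0,0,0,0,1],[0,0.05,0,0,0,0,1],[0,0.05,0,0,0,0,1]],
])

```text
time_s: 8.07
position: [0.4248, -0.2531, 0.2341]
tool_rot: [[0.999, 0.038, -0.001], [0.038, -0.999, 0.001], [-0.001, -0.001, -1.0]]
ft_force: [1.1, 1.2, -0.3]
grip_width: 0.0857
gripper_force: 0.0
```

Request:
send_rows([
  [[0,0.04,-0.02,0,0,0,1],[0,0.03,-0.02,0,0,0,1],[0,0,0,0,0,0,1],[0,0,0,0,0,0,1]],
])

```text
time_s: 8.57
position: [0.4277, -0.3205, 0.2736]
tool_rot: [[0.999, 0.039, -0.001], [0.039, -0.999, 0.002], [-0.001, -0.002, -1.0]]
ft_force: [0.3, -0.4, 0.1]
grip_width: 0.0855
gripper_force: 0.0
```

```bash
cat > look.py <<'E'
from m import *
import sys
im,P,K,M=cap("wrist"); s=telemetry.observe(); print(s["position"].round(4),np.degrees(np.arctan2(s["tool_rot"][1,0],s["tool_rot"][0,0])).round(2),s["ft_force"].round(1))
save(im,f"pics/{sys.argv[1]}.png",sc=1.5); np.savez(sys.argv[1]+".npz",im=im,P=P,K=K,M=M)
for b in bricks(im,P): print(b)
E
python3 look.py w3
```

```text
[ 0.4277 -0.3203  0.2737] 2.26 [-0.6 -0.8 -0.2]
((array([ 548.6, -139.9]), 61.4, 5.8, -2.7), 0.0352, np.int32(727))
((array([ 565.7, -248.7]), 51.6, 39.7, 23.9), 0.0329, np.int32(2089))
((array([ 585.4, -553.9]), 26.8, 4.0, 43.7), 0.0306, np.int32(214))
((array([ 485.7, -373. ]), 70.2, 40.3, -7.0), 0.033, np.int32(2566))
((array([ 473. , -263.5]), 69.4, 40.0, -9.0), 0.033, np.int32(2492))
((array([ 367.8, -109.6]), 45.8, 21.4, 81.9), 0.0305, np.int32(646))
((array([ 279.7, -600.2]), 174.2, 34.6, -6.2), 0.0342, np.int32(1494))
((array([ 223.7, -267.2]), 45.6, 21.7, 60.1), 0.0304, np.int32(449))
```

View pics/w3.png

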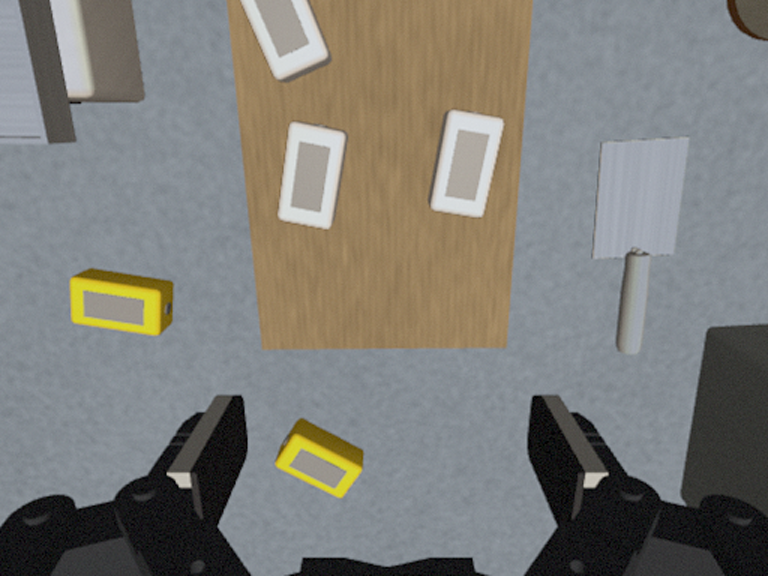

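Two bricks are fully in view at (312,175) and (467,163), and the third at (285,35) is partly cut off. Their measurements agree with the scene camera. I'll grasp the first one.

Request:
send_rows([
  [[0,0,0,0,0,0.0985,1],[0,0,0,0,0,0.0985,1],[0.018,-0.032,0,0,0,0,1],[0.018,-0.031,0,0,0,0,1],[0,0,0.035,0,0,0,1],[0,0,0.045,0,0,0,1],[0,0,0.045,0,0,0,1],[0,0,0.045,0,0,0,1],[0,0,0.04,0,0,0,1],[0,0,0,0,0,0,1]],
])

```text
time_s: 9.88
position: [0.4722, -0.2629, 0.0625]
tool_rot: [[0.988, -0.157, -0.005], [-0.157, -0.988, 0.005], [-0.006, -0.004, -1.0]]
ft_force: [-0.3, 0.3, 0.4]
grip_width: 0.0855
gripper_force: 0.0
```

Request:
send_rows([
  [[0,0,0.018,0,0,0,1],[0,0,0.011,0,0,0,1],[0,0,0,0,0,0,1],[0,0,0,0,0,0,-0.5],[0,0,0,0,0,0,-0.5],[0,0,0,0,0,0,-0.5],[0,0,0,0,0,0,-0.5],[0,0,-0.03,0,0,0,-0.5],[0,0,-0.04,0,0,0,-0.5],[0,0,0,0,0,0,-0.5]],
], squeeze=35)

```text
time_s: 11.12
position: [0.4743, -0.2655, 0.1081]
tool_rot: [[0.988, -0.157, 0.004], [-0.157, -0.988, -0.004], [0.004, 0.003, -1.0]]
ft_force: [-0.3, 0.2, -1.7]
grip_width: 0.0392
gripper_force: 35.8
```

Request:
send_rows([
  [[0,0,-0.045,0,0,0,-0.5],[0,0,-0.045,0,0,0,-0.5],[0,0,0,0,0,-0.0915,-0.5],[0,0,0,0,0,-0.0915,-0.5],[0.0134,-0.0433,0,0,0,0,-0.5],[0.0134,-0.0433,0,0,0,0,-0.5],[0.0134,-0.0433,0,0,0,0,-0.5],[0.0134,-0.0433,0,0,0,0,-0.5],[0.0134,-0.0433,0,0,0,0,-0.5],[0.0134,-0.0433,0,0,0,0,-0.5],[0.0134,-0.0433,0,0,0,0,-0.5],[0,0,0,0,0,0,-0.5]],
])

```text
time_s: 12.62
position: [0.5596, 0.0431, 0.1943]
tool_rot: [[1.0, 0.029, -0.002], [0.029, -1.0, 0.001], [-0.002, -0.001, -1.0]]
ft_force: [-0.1, -1.3, -0.7]
grip_width: 0.0393
gripper_force: 35.9
```

```bash
python3 - <<'E'
from m import *
im,P,K,M=cap("wrist"); s=telemetry.observe(); print(s["position"],s["grip_width"])
save(im,"pics/w4.png",sc=1.5); np.savez("w4.npz",im=im,P=P,K=K,M=M)
Z=P[...,2]
m=(abs(Z-.1)<.004); print("tray floor z",np.median(Z[m]),rect(P[m]))
E
```

```text
[0.5593797  0.04151443 0.19443339] 0.039498507856349334
tray floor z 0.09996128809959139 (array([573.9, -17.3]), 245.0, 233.6, 5.3)
```

View pics/w4.png

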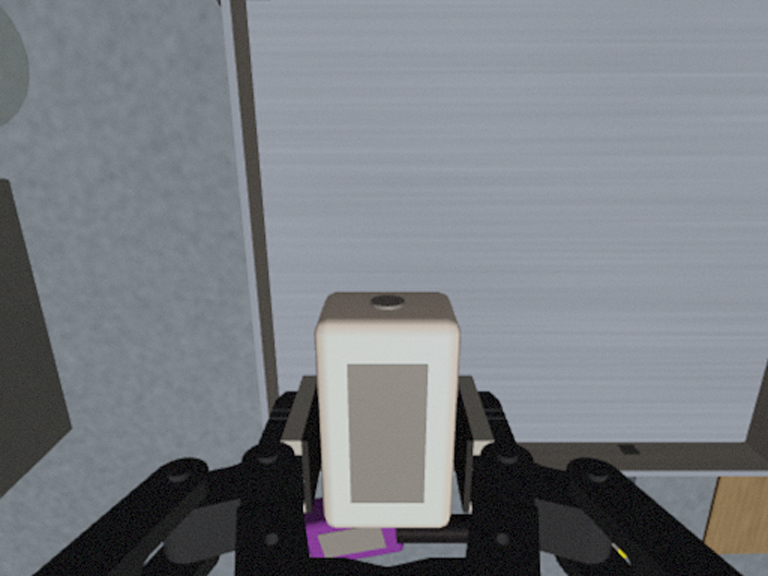

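The brick is held straight, and the tray's left wall is clear of the fingers. I'll lower it.

Request:
send_rows([
  [[0,0,0.03,0,0,0,-0.5],[0,0,0.02,0,0,0,-0.5],[0,0,0.01,0,0,0,-0.5],[0,0,0,0,0,0,-0.5],[0,0,0,0,0,0,-0.5]],
])

```text
time_s: 13.3
position: [0.56, 0.0402, 0.1364]
tool_rot: [[1.0, 0.024, 0.001], [0.024, -1.0, -0.0], [0.001, 0.0, -1.0]]
ft_force: [0.6, 0.5, 0.1]
grip_width: 0.0392
gripper_force: 35.9
```

```bash
python3 - <<'E'
from m import *
z=np.load("w4.npz");K,M=z["K"],z["M"]
for p in [(560,443,.1),(747,443,.1),(266,310,.1),(262,200,.1),(250,0,.122)]: print(ray(K,M,p[0]/1.5,p[1]/1.5,p[2]))
s=telemetry.observe(); print(s["position"],s["ft_force"])
E
```

```text
[ 0.49385781 -0.0458578   0.1       ]
[ 0.49660561 -0.13982765  0.1       ]
[0.56129795 0.0983095  0.1       ]
[0.61110001 0.09744332 0.1       ]
[0.68094665 0.09246533 0.122     ]
[0.55997931 0.04018096 0.13639866] [0.5574798  0.54645293 0.12315175]
```

Request:
send_rows([
  [[0,0,0.003,0,0,0,-0.5],[0,0,0.001,0,0,0,-0.5],[0,0,0,0,0,0,-0.5],[0,0,0,0,0,0,0.2],[0,0,0,0,0,0,0.2],[0,0,0,0,0,0,0.2],[0,0,-0.03,0,0,0,0.2],[0,0,-0.04,0,0,0,0.2],[0,0.015,-0.04,0,0,0,1],[0,0.045,-0.03,0,0,0,1],[-0.01,0.05,0,0,0,0,1],[-0.01,0.05,0,0,0,0,1]],
])

```text
time_s: 14.8
position: [0.5433, -0.1213, 0.2719]
tool_rot: [[1.0, 0.025, 0.001], [0.025, -1.0, -0.0], [0.001, 0.0, -1.0]]
ft_force: [1.3, 1.2, -0.3]
grip_width: 0.0852
gripper_force: 0.0
```

```bash
python3 - <<'E'
from m import *
s=telemetry.observe(); print(s["position"],s["ft_force"])
im,P,K,M=cap("scene"); hsv=cv2.cvtColor(im,cv2.COLOR_RGB2HSV)
for b in bricks(im,P,(120,200,225,310)):print(b)
m=(abs(P[...,2]-.13)<.005)&(hsv[...,1]<60)
n,l,st,_=cv2.connectedComponentsWithStats(m.astype(np.uint8))
print([(rect(P[l==i]),st[i,4]) for i in range(1,n) if st[i,4]>60])
E
```

```text
[ 0.54330907 -0.1213213   0.27191732] [ 1.26524616  1.18592221 -0.27178237]
((array([ 485.7, -372.9]), 70.2, 40.4, -7.4), 0.0342, np.int32(331))
((array([ 574.4, -244.8]), 68.5, 40.3, 25.7), 0.0341, np.int32(330))
((array([ 660.3, -300.1]), 54.3, 28.2, -83.2), 0.0341, np.int32(68))
[((array([   6.7, -578.3]), 157.2, 28.2, -69.7), np.int32(189)), ((array([558.9,  40.4]), 69.1, 40.5, 1.4), np.int32(307)), ((array([672.6, 284.7]), 60.3, 47.7, 24.1), np.int32(117)), ((array([ 363.5, -649.4]), 124.2, 24.9, -73.2), np.int32(113))]
```

Request:
send_rows([
  [[0,0,0,0,0,-0.137,0.4],[0,0,0,0,0,-0.137,0.4],[0,0,0,0,0,-0.137,0.4],[-0.007,0.041,0,0,0,0,0.4],[-0.007,0.041,0,0,0,0,0.4],[-0.008,0.042,0,0,0,0,0.4],[0,0,0.04,0,0,0,0.4],[0,0,0.04,0,0,0,0.4],[0,0,0.04,0,0,0,0.4],[0,0,0.04,0,0,0,0.4],[0,0,0,0,0,0,0.4],[0,0,0,0,0,0,0.4]],
])

```text
time_s: 16.35
position: [0.5767, -0.242, 0.1133]
tool_rot: [[0.907, 0.422, 0.002], [0.422, -0.907, -0.001], [0.001, 0.002, -1.0]]
ft_force: [-0.4, 0.1, -0.2]
grip_width: 0.0599
gripper_force: 0.0
```

```bash
python3 look.py w5 | head -1;  python3 - <<'E'
from m import *
im,P,K,M=cap("scene")
for b in bricks(im,P,(120,200,225,310)):print(b)
s=telemetry.observe()
print(s["tool_rot"].T@(np.array([.574,-.2455,.034])-s["position"]))
E
```

```text
[ 0.5768 -0.2421  0.1137] 24.97 [ 0.6  0.  -0.4]
((array([ 486.2, -373.3]), 69.8, 40.2, -6.6), 0.034, np.int32(329))
((array([ 575. , -244.5]), 66.6, 39.1, 24.2), 0.0343, np.int32(287))
((array([ 660.2, -300.1]), 54.3, 29.8, -83.4), 0.0366, np.int32(66))
[-0.00409884  0.0017041   0.07973116]
```

Request:
send_rows([
  [[-0.003,0.002,0.035,0,0,0,0.4],[0,0,0.03,0,0,0,0.4],[0,0,0.014,0,0,0,0.4],[0,0,0,0,0,0,0.4],[0,0,0,0,0,0,-0.5],[0,0,0,0,0,0,-0.5],[0,0,0,0,0,0,-0.5],[0,0,0,0,0,0,-0.5],[0,0,-0.03,0,0,0,-0.5],[0,0,-0.045,0,0,0,-0.5],[0,0,-0.045,0,0,0,-0.5],[0,0,-0.04,0,0,0,-0.5]],
])

```text
time_s: 17.95
position: [0.5741, -0.2446, 0.1949]
tool_rot: [[0.907, 0.422, 0.001], [0.422, -0.907, -0.001], [0.001, 0.001, -1.0]]
ft_force: [-0.1, 0.4, -1.4]
grip_width: 0.0394
gripper_force: 35.9
```

Request:
send_rows([
  [[0,0,0,0,0,0.137,-0.5],[0,0,0,0,0,0.137,-0.5],[0,0,0,0,0,0.137,-0.5],[-0.003,-0.04,0,0,0,0,-0.5],[-0.003,-0.04,0,0,0,0,-0.5],[-0.002,-0.04,0,0,0,0,-0.5],[-0.002,-0.04,0,0,0,0,-0.5],[0,0,0,0,0,0,-0.5],[0,0,0.025,0,0,0,-0.5],[0,0,0.02,0,0,0,-0.5],[0,0,0.012,0,0,0,-0.5],[0,0,0,0,0,0,-0.5]],
])

```text
time_s: 19.45
position: [0.5601, -0.0855, 0.1353]
tool_rot: [[1.0, 0.024, -0.001], [0.024, -1.0, 0.0], [-0.001, -0.0, -1.0]]
ft_force: [0.2, 0.6, -1.0]
grip_width: 0.0392
gripper_force: 35.9
```

Request:
send_rows([
  [[0,0,0.0025,0,0,0,-0.5],[0,0,0,0,0,0,-0.5],[0,0,0,0,0,0,0.2],[0,0,0,0,0,0,0.2],[0,0,0,0,0,0,0.2],[0,0,-0.03,0,0,0,0.2],[0,0,-0.04,0,0,0,0.2],[0,0,-0.04,0,0,0,0.4],[-0.01,0.035,0,0,0,0,0.4],[-0.01,0.045,0,0,0,0,0.4],[-0.01,0.045,0,0,0,0,0.4],[-0.01,0.045,0,0,0,0,0.4]],
])

```text
time_s: 20.95
position: [0.524, -0.2573, 0.2433]
tool_rot: [[1.0, 0.025, 0.0], [0.025, -1.0, -0.0], [0.0, 0.0, -1.0]]
ft_force: [0.8, -0.3, 0.4]
grip_width: 0.0594
gripper_force: 0.0
```

Request:
send_rows([
  [[-0.02,0.045,0,0,0,0.075,0.4],[-0.02,0.045,0,0,0,0.075,0.4],[0,0.02,0,0,0,0,0.4],[0,0,0,0,0,0,0.4],[0,0,0,0,0,0,0.4]],
])

```text
time_s: 21.58
position: [0.4815, -0.3639, 0.2432]
tool_rot: [[0.992, -0.123, 0.0], [-0.123, -0.992, 0.0], [-0.0, -0.0, -1.0]]
ft_force: [0.3, 1.6, 1.1]
grip_width: 0.0598
gripper_force: 0.0
```

```bash
python3 - <<'E'
from m import *
im,P,K,M=cap("scene")
for b in bricks(im,P,(120,200,225,310)):print(b)
hsv=cv2.cvtColor(im,cv2.COLOR_RGB2HSV)
m=(abs(P[...,2]-.13)<.005)&(hsv[...,1]<60)
n,l,st,_=cv2.connectedComponentsWithStats(m.astype(np.uint8))
print([(rect(P[l==i]),st[i,4]) for i in range(1,n) if st[i,4]>200])
im,P,K,M=cap("wrist")
for b in bricks(im,P):print(b)
s=telemetry.observe(); print(s["position"],s["tool_rot"][:,0])
print(s["tool_rot"].T@(np.array([.486,-.373,.034])-s["position"]))
E
```

```text
((array([ 485.8, -373.4]), 70.8, 40.4, -6.9), 0.0344, np.int32(330))
((array([ 660.2, -299.8]), 54.3, 28.7, -84.6), 0.0359, np.int32(67))
[((array([558.4,  40.2]), 70.6, 41.0, 0.3), np.int32(304)), ((array([559.1, -85.2]), 70.8, 40.5, -0.2), np.int32(331))]
((array([ 589.8, -556.5]), 54.3, 13.3, 44.3), 0.0347, np.int32(661))
((array([ 569.2, -139.8]), 102.5, 7.0, -1.5), 0.0335, np.int32(1380))
((array([ 485.5, -373. ]), 69.6, 39.6, -6.9), 0.033, np.int32(2608))
((array([ 296.9, -600. ]), 149.2, 42.7, -11.9), 0.0345, np.int32(1494))
((array([ 367.9, -109.5]), 46.8, 22.2, 82.3), 0.0305, np.int32(609))
((array([ 223.9, -267.4]), 45.2, 21.9, 60.8), 0.0304, np.int32(277))
[ 0.48149185 -0.36385749  0.24335172] [ 9.92437037e-01 -1.22754692e-01  1.15557149e-04]
[0.00557215 0.00855166 0.20935107]
```

Request:
send_rows([
  [[0.0055,0.0085,0.03,0,0,0,0.4],[0,0,0.045,0,0,0,0.4],[0,0,0.045,0,0,0,0.4],[0,0,0.04,0,0,0,0.4],[0,0,0.03,0,0,0,0.4],[0,0,0,0,0,0,0.4],[0,0,0,0,0,0,0.4]],
])

```text
time_s: 22.55
position: [0.486, -0.3744, 0.0547]
tool_rot: [[0.992, -0.124, 0.001], [-0.124, -0.992, -0.002], [0.002, 0.001, -1.0]]
ft_force: [-0.1, -0.3, 0.6]
grip_width: 0.0597
gripper_force: 0.0
```

Request:
send_rows([
  [[0,0,0.015,0,0,0,0.4],[0,0,0.006,0,0,0,0.4],[0,0,0,0,0,0,-0.5],[0,0,0,0,0,0,-0.5],[0,0,0,0,0,0,-0.5],[0,0,0,0,0,0,-0.5],[0,0,-0.03,0,0,0,-0.5],[0,0,-0.045,0,0,0,-0.5],[0,0,-0.045,0,0,0,-0.5],[0,0,-0.045,0,0,0,-0.5],[0,0,-0.01,0,0,-0.075,-0.5],[0,0,0,0,0,-0.07,-0.5]],
])

```text
time_s: 24.05
position: [0.4854, -0.3744, 0.2085]
tool_rot: [[1.0, 0.022, 0.002], [0.022, -1.0, -0.002], [0.002, 0.002, -1.0]]
ft_force: [0.2, -1.2, -1.2]
grip_width: 0.0395
gripper_force: 37.0
```

Request:
send_rows([
  [[0.0176,-0.0387,0,0,0,0,-0.5],[0.0176,-0.0387,0,0,0,0,-0.5],[0.0176,-0.0387,0,0,0,0,-0.5],[0.0176,-0.0387,0,0,0,0,-0.5],[0.0176,-0.0387,0,0,0,0,-0.5],[0.0176,-0.0387,0,0,0,0,-0.5],[0.0176,-0.0387,0,0,0,0,-0.5],[0.0176,-0.0387,0,0,0,0,-0.5],[0.0176,-0.0387,0,0,0,0,-0.5],[0,0,0.03,0,0,0,-0.5],[0,0,0.02,0,0,0,-0.5],[0,0,0,0,0,0,-0.5]],
])

```text
time_s: 25.55
position: [0.636, -0.0227, 0.1558]
tool_rot: [[1.0, 0.02, -0.003], [0.02, -1.0, 0.001], [-0.003, -0.001, -1.0]]
ft_force: [-0.6, -0.4, 0.1]
grip_width: 0.0392
gripper_force: 37.0
```

Request:
send_rows([
  [[0,0,0.014,0,0,0,-0.5],[0,0,0.008,0,0,0,-0.5],[0,0,0,0,0,0,-0.5],[0,0,0,0,0,0,0.2],[0,0,0,0,0,0,0.2],[0,0,0,0,0,0,0.2],[0,0,-0.03,0,0,0,0.2],[0,0,-0.04,0,0,0,0.2],[-0.035,0,-0.035,0,0,0,0.2],[-0.045,0,-0.035,0,0,0,0.2],[-0.045,0,0,0,0,0,0.2],[-0.045,0,0,0,0,0,0.2]],
])

```text
time_s: 27.05
position: [0.4652, -0.0262, 0.2757]
tool_rot: [[1.0, 0.02, 0.001], [0.02, -1.0, -0.0], [0.001, 0.001, -1.0]]
ft_force: [-0.2, -0.2, 0.4]
grip_width: 0.0509
gripper_force: 0.0
```

Request:
send_rows([
  [[-0.045,0,0,0,0,0,0.2],[-0.045,0,0,0,0,0,0.2],[0,0,0,0,0,0,0.2],[0,0,0,0,0,0,0.2]],
])

```text
time_s: 27.55
position: [0.3773, -0.0283, 0.2756]
tool_rot: [[1.0, 0.02, 0.001], [0.02, -1.0, -0.0], [0.001, 0.001, -1.0]]
ft_force: [0.1, -0.1, 0.3]
grip_width: 0.0512
gripper_force: 0.0
```

```bash
python3 - <<'E'
from m import *
im,P,K,M=cap("scene")
for b in bricks(im,P,(120,200,225,310)):print(b)
hsv=cv2.cvtColor(im,cv2.COLOR_RGB2HSV)
m=(abs(P[...,2]-.13)<.005)&(hsv[...,1]<60)
n,l,st,_=cv2.connectedComponentsWithStats(m.astype(np.uint8))
print([(rect(P[l==i]),st[i,4]) for i in range(1,n) if st[i,4]>200])
a=im
im,P,K,M=cap("wrist");np.savez("w6.npz",im=im,P=P,K=K,M=M)
m=(abs(P[...,2]-.11)<.008)&(P[...,0]<.47)&(P[...,0]>.42)&(abs(P[...,1]+.022)<.045); print(rect(P[m]),P[m].mean(0),P[m][:,2].max(),m.sum())
s=telemetry.observe(); print(s["position"],s["tool_rot"][:,0],s["q"])
save(im,"pics/w6.png",sc=1.5)
E
```

```text
((array([ 660.3, -299.6]), 54.2, 28.4, -85.6), 0.0355, np.int32(65))
[((array([558.6,  40.3]), 70.4, 42.1, 0.7), np.int32(301)), ((array([558.5, -85.3]), 71.6, 40.5, 0.4), np.int32(323)), ((array([636.4, -23.9]), 70.1, 40.4, 2.4), np.int32(351))]
(array([444.5, -22. ]), 89.9, 13.9, -88.8) [ 0.44492067 -0.02213949  0.11154263] 0.11508322643843483 1906
[ 0.37757023 -0.02829874  0.27524693] [9.99799757e-01 2.00083882e-02 3.31485701e-04] [-2.23647030e+01  3.24784932e+00  9.60962577e+01 -1.09333104e-03
  8.06347115e+01  6.64890035e+01]
```

View pics/w6.png

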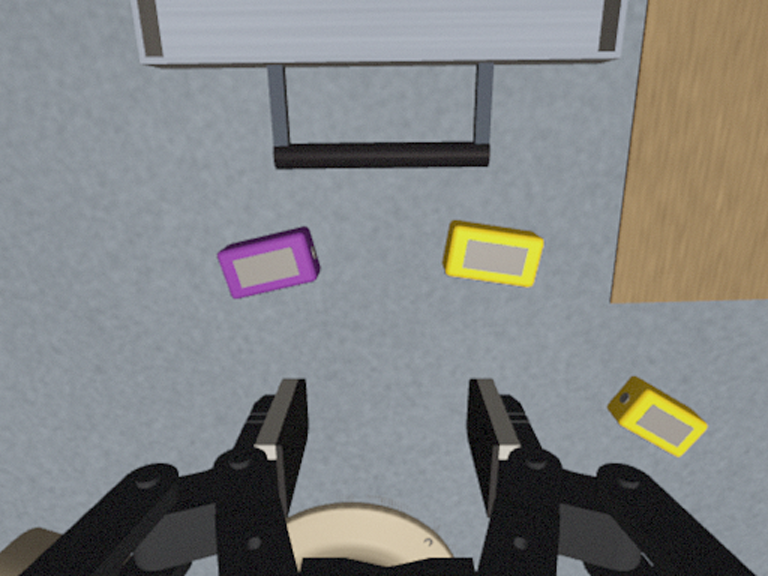

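All three bricks lie flat on the tray and the mat is empty. The handle bar runs from (276,157) to (488,155) in this view, with its centre at (0.445, -0.022, 0.106). I'll turn the gripper 90° to take it.

Request:
send_rows([
  [[0,0,0,0,0,-0.1745,0],[0,0,0,0,0,-0.1745,0],[0,0,0,0,0,-0.1745,0],[0,0,0,0,0,-0.1745,0],[0,0,0,0,0,-0.1745,0],[0,0,0,0,0,-0.1745,0],[0,0,0,0,0,-0.1745,0],[0,0,0,0,0,-0.1745,0],[0,0,0,0,0,-0.1745,0],[0,0.03,0,0,0,0,0],[0.005,0.037,0,0,0,0,0],[0,0,0,0,0,0,0]],
])

```text
time_s: 29.15
position: [0.4457, -0.0217, 0.2743]
tool_rot: [[-0.021, 1.0, -0.001], [1.0, 0.021, 0.0], [0.0, -0.001, -1.0]]
ft_force: [-0.3, 0.5, 0.7]
grip_width: 0.0424
gripper_force: 0.0
```

Request:
send_rows([
  [[0,0,0.03,0,0,0,0],[0,0,0.04,0,0,0,0],[0,0,0.04,0,0,0,0],[0,0,0,0,0,0,0],[0,0,0,0,0,0,0]],
])

```text
time_s: 29.78
position: [0.4443, -0.022, 0.1665]
tool_rot: [[-0.02, 1.0, 0.002], [1.0, 0.02, -0.001], [-0.001, 0.002, -1.0]]
ft_force: [0.8, 0.4, -0.0]
grip_width: 0.0431
gripper_force: 0.0
```

Request:
send_rows([
  [[0,0,0.03,0,0,0,0],[0,0,0.024,0,0,0,0],[0,0,0,0,0,0,0],[0,0,0,0,0,0,-0.9],[0,0,0,0,0,0,-0.9],[0,0,0,0,0,0,-0.9],[0,0,0,0,0,0,-0.9]],
], squeeze=25)

```text
time_s: 30.65
position: [0.4454, -0.0221, 0.1128]
tool_rot: [[-0.02, 1.0, 0.006], [1.0, 0.02, -0.001], [-0.001, 0.006, -1.0]]
ft_force: [5.6, 1.8, 0.8]
grip_width: 0.0127
gripper_force: 26.2
```

```bash
python3 - <<'E'
import numpy as np
from rig import telemetry
s=telemetry.observe(); p=s["position"]; print(p,s["ft_force"],s["grip_width"])
# arc rows: tool y=+x(world), z=down
def h(t): return np.array([-.25*np.cos(t)-0*t+.006*np.sin(t), .25*np.sin(t)+.006*np.cos(t)])
T=np.r_[0,np.cumsum([.05,.08]+[.1]*10)]
for a,b in zip(T,T[1:]): d=h(b)-h(a); print(round(b,2),d.round(4))
E
```

```text
[ 0.4454389  -0.0220665   0.11279171] [5.59319504 1.8197774  0.81708511] 0.012734746154971086
0.05 [0.0006 0.0125]
0.13 [0.0023 0.0199]
0.23 [0.0051 0.0245]
0.33 [0.0075 0.0239]
0.43 [0.0098 0.023 ]
0.53 [0.0121 0.0219]
0.63 [0.0142 0.0206]
0.73 [0.0162 0.0191]
0.83 [0.018  0.0173]
0.93 [0.0196 0.0155]
1.03 [0.0211 0.0134]
1.13 [0.0223 0.0112]
```

Request:
send_rows([
  [[0,0.0006,-0.0125,0,0,0,-0.9],[0,0.0023,-0.0199,0,0,0,-0.9],[0,0.0051,-0.0245,0,0,0,-0.9],[0,0.0075,-0.0239,0,0,0,-0.9],[0,0.0098,-0.023,0,0,0,-0.9],[0,0,0,0,0,0,-0.9]],
])

```text
time_s: 31.4
position: [0.4698, -0.0213, 0.2167]
tool_rot: [[-0.02, 1.0, 0.004], [1.0, 0.02, -0.001], [-0.001, 0.004, -1.0]]
ft_force: [3.4, 0.3, -4.8]
grip_width: 0.0132
gripper_force: 25.1
```

Request:
send_rows([
  [[0,0.0121,-0.0219,0,0,0,-0.9],[0,0.0142,-0.0206,0,0,0,-0.9],[0,0.0162,-0.0191,0,0,0,-0.9],[0,0.018,-0.0173,0,0,0,-0.9],[0,0.0196,-0.0155,0,0,0,-0.9],[0,0.0211,-0.0134,0,0,0,-0.9],[0,0.0223,-0.0112,0,0,0,-0.9],[0,0,0,0,0,0,-0.9],[0,0,0,0,0,0,-0.9],[0,0,0,0,0,0,-0.9],[0,0,0,0,0,0,-0.9]],
])

```text
time_s: 32.78
position: [0.5913, -0.0178, 0.3362]
tool_rot: [[-0.021, 1.0, 0.002], [1.0, 0.021, 0.001], [0.001, 0.002, -1.0]]
ft_force: [-7.4, 5.8, 12.4]
grip_width: 0.0126
gripper_force: 27.1
```

```bash
python3 - <<'E'
from m import *
im,P,K,M=cap("scene"); save(im,"pics/s2.png",(200,130,400,360),2.5)
E
```

```text
(no output)
```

View pics/s2.png

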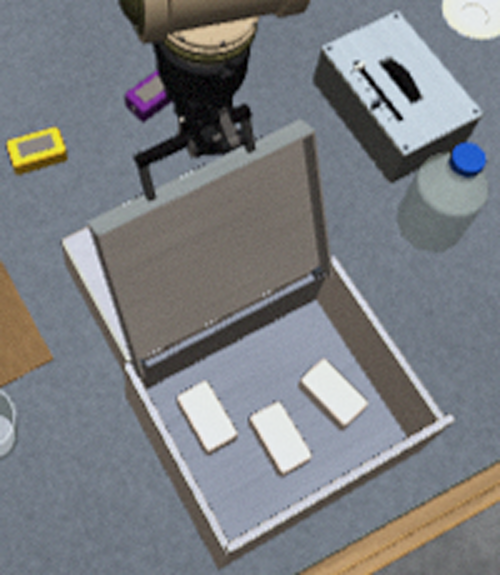

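All three bricks are in the well, in the crop at (207,415), (280,437) and (333,392). I'll bring the tray down along the same arc.

Request:
send_rows([
  [[0,-0.0223,0.0112,0,0,0,-0.9],[0,-0.0211,0.0134,0,0,0,-0.9],[0,-0.0196,0.0155,0,0,0,-0.9],[0,-0.018,0.0173,0,0,0,-0.9],[0,-0.0162,0.0191,0,0,0,-0.9],[0,-0.0142,0.0206,0,0,0,-0.9],[0,-0.0121,0.0219,0,0,0,-0.9],[0,0,0,0,0,0,-0.9]],
])

```text
time_s: 33.83
position: [0.4683, -0.0215, 0.2137]
tool_rot: [[-0.019, 1.0, -0.0], [1.0, 0.019, -0.0], [-0.0, -0.0, -1.0]]
ft_force: [3.5, -1.1, -4.8]
grip_width: 0.0129
gripper_force: 25.9
```

Request:
send_rows([
  [[0,-0.0098,0.023,0,0,0,-0.9],[0,-0.0075,0.0239,0,0,0,-0.9],[0,-0.0051,0.0245,0,0,0,-0.9],[0,-0.0023,0.0199,0,0,0,-0.9],[0,-0.0006,0.0105,0,0,0,-0.9],[0,0,0,0,0,0,-0.9]],
])

```text
time_s: 34.58
position: [0.4454, -0.0225, 0.1139]
tool_rot: [[-0.019, 1.0, 0.006], [1.0, 0.019, -0.002], [-0.002, 0.006, -1.0]]
ft_force: [8.2, -0.7, -2.3]
grip_width: 0.013
gripper_force: 27.1
```

Request:
send_rows([
  [[0,0,0,0,0,0,0],[0,0,0,0,0,0,0],[0,0,0,0,0,0,0],[0,0,0,0,0,0,0],[0,0,0,0,0,0,0],[0,0,-0.03,0,0,0,0],[0,0,-0.04,0,0,0,0],[0,0,-0.04,0,0,0,0],[0,0,-0.03,0,0,0,0],[0,0,0,0,0,0.1722,-1],[0,0,0,0,0,0.1722,-1],[0,0,0,0,0,0.1722,-1]],
])

```text
time_s: 36.08
position: [0.4435, -0.0218, 0.2532]
tool_rot: [[0.482, 0.876, -0.0], [0.876, -0.482, 0.0], [-0.0, -0.0, -1.0]]
ft_force: [-0.1, 0.5, -0.6]
grip_width: 0.0003
gripper_force: 0.0
```

Request:
send_rows([
  [[0,0,0,0,0,0.1722,-1],[0,0,0,0,0,0.1722,-1],[0,0,0,0,0,0.1722,-1],[0,0,0,0,0,0.1722,-1],[0,0,0,0,0,0.1722,-1],[0,0,0,0,0,0.1722,-1],[0.006,-0.045,0,0,0,0,-1],[0.006,-0.045,0,0,0,0,-1],[0.006,-0.045,0,0,0,0,-1],[0.006,-0.045,0,0,0,0,-1],[0.006,-0.045,0,0,0,0,-1],[0,0,0,0,0,0,-1]],
])

```text
time_s: 37.58
position: [0.4642, 0.2065, 0.2528]
tool_rot: [[0.999, 0.044, -0.0], [0.044, -0.999, 0.0], [-0.0, -0.0, -1.0]]
ft_force: [-0.1, -0.5, 0.1]
grip_width: 0.0
gripper_force: 0.0
```

```bash
python3 - <<'E'
from m import *
im,P,K,M=cap("scene"); np.savez("s3.npz",im=im,P=P,K=K,M=M)
s=telemetry.observe(); print(s["position"],s["tool_rot"][:,0],s["grip_width"])
m=np.zeros((384,512),bool); m[200:270,225:320]=1
m&=(P[...,0]>.51)&(P[...,0]<.68)&(P[...,1]>-.12)&(P[...,1]<.08)
Q=P[m]; print("tray plane",np.linalg.lstsq(np.c_[Q[:,:2],np.ones(len(Q))],Q[:,2],rcond=None)[0],np.nanpercentile(Q[:,2],[2,50,98]))
print((s["tool_rot"].T@(np.array([.4924,.3313,.130])-s["position"])).round(4))
E
```

```text
[0.46418741 0.20509701 0.25287075] [ 9.99080876e-01  4.28601626e-02 -6.40174607e-04] 4.283463279253654e-05
tray plane [-0.00100869 -0.00080604  0.10205828] [0.09754192 0.1014668  0.10551203]
[ 0.0337 -0.1249  0.1228]
```

The tray is level and empty. Next is the wheel.

Request:
send_rows([
  [[0.011,-0.041,0,0,0,0,-1],[0.011,-0.042,0,0,0,0,-1],[0.011,-0.042,0,0,0,0,-1],[0,0,0.03,0,0,0,-1],[0,0,0.04,0,0,0,-1],[0,0,0.035,0,0,0,-1],[0,0,0.015,0,0,0,-1],[0,0,0,0,0,0,-1]],
])

```text
time_s: 38.62
position: [0.4926, 0.3298, 0.1331]
tool_rot: [[0.999, 0.04, -0.001], [0.04, -0.999, -0.0], [-0.001, 0.0, -1.0]]
ft_force: [0.0, 0.1, 0.6]
grip_width: 0.0002
gripper_force: 0.0
```

Request:
send_rows([
  [[0,-0.001,0.012,0,0,0,-1],[0,0,0.0065,0,0,0,-1],[0,0,0,0,0,0,-1],[0.01,0,0,0,0,0,-1],[0.01,0,0,0,0,0,-1],[0.01,0,0,0,0,0,-1],[0.01,0,0,0,0,0,-1],[0,0,0,0,0,0,-1],[0,0,-0.015,0,0,0,-1],[-0.02,0,-0.005,0,0,0,-1],[-0.02,0,0,0,0,0,-1],[0,0,0,0,0,0,-1]],
])

```text
time_s: 40.12
position: [0.4912, 0.3317, 0.1356]
tool_rot: [[0.999, 0.042, -0.0], [0.042, -0.999, 0.0], [-0.0, -0.0, -1.0]]
ft_force: [0.1, 0.2, -0.2]
grip_width: 0.0
gripper_force: 0.0
```

Request:
send_rows([
  [[0,0,0.015,0,0,0,-1],[0,0,0.005,0,0,0,-1],[0,0,0,0,0,0,-1],[0.01,0,0,0,0,0,-1],[0.01,0,0,0,0,0,-1],[0.01,0,0,0,0,0,-1],[0.008,0,0,0,0,0,-1],[0,0,0,0,0,0,-1],[0,0,-0.02,0,0,0,-1],[-0.04,0,-0.03,0,0,0,-1],[-0.04,0,-0.04,0,0,0,-1],[-0.04,0,-0.03,0,0,0,-1]],
])

```text
time_s: 41.62
position: [0.4088, 0.3282, 0.2357]
tool_rot: [[0.999, 0.041, -0.0], [0.041, -0.999, 0.001], [-0.0, -0.001, -1.0]]
ft_force: [0.1, 0.2, 0.2]
grip_width: -0.0
gripper_force: 0.0
```

```bash
python3 - <<'E'
from m import *
im,P,K,M=cap("wrist"); print(telemetry.observe()["position"])
save(im,"pics/w7.png",(180,0,330,190),4*.78); np.savez("w7.npz",im=im,P=P,K=K,M=M)
E
```

```text
[0.40548724 0.32873549 0.23942382]
```

View pics/w7.png

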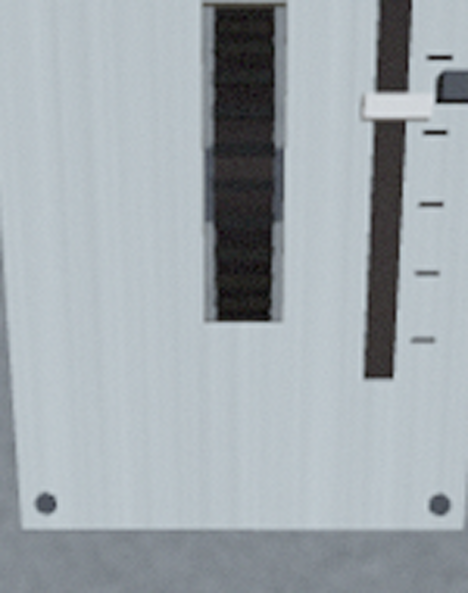

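The pointer spans y 93–120 in the crop and the clip y 70–103, so it is a few mm short.

```bash
python3 - <<'E'
from m import *
z=np.load("w7.npz");K,M=z["K"],z["M"];im=z["im"]
yaw=np.radians(2.35);R=np.array([[np.cos(yaw),-np.sin(yaw)],[np.sin(yaw),np.cos(yaw)]]);o=np.array([.5124,.3321])
f=lambda u,v,h:(R.T@(ray(K,M,180+(u-1)/3.12,(v-1)/3.12,h)[:2]-o)).round(4)
print("ptr back top",f(400,93,.086),"front base",f(400,120,.08),"clip back top",f(455,70,.09),"front base",f(455,103,.08),"tick",f(433,132,.08),f(438,57,.08))
save(im,"pics/w7b.png",(290,10,340,50),14)
E
```

```text
ptr back top [ 0.0163 -0.0358] front base [ 0.0113 -0.0369] clip back top [ 0.0205 -0.0475] front base [ 0.015  -0.0498] tick [ 0.0087 -0.045 ] [ 0.0248 -0.0452]
```

View pics/w7b.png

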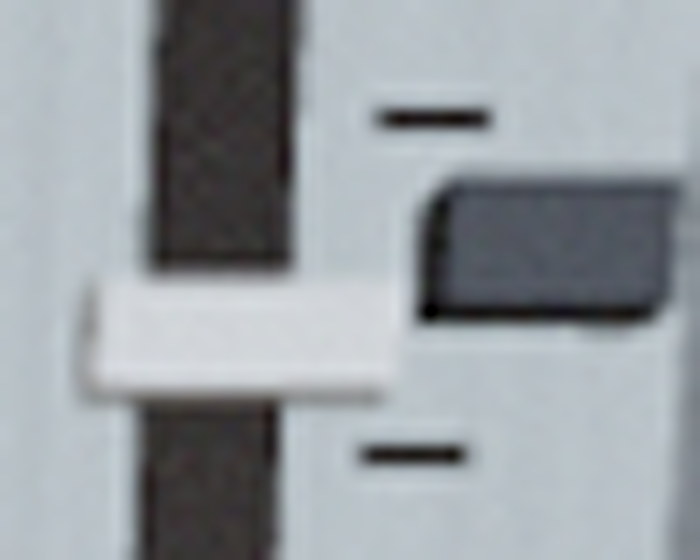

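Request:
send_rows([
  [[0.035,0,0.01,0,0,0,-1],[0.035,0,0.03,0,0,0,-1],[0.034,0,0.035,0,0,0,-1],[0,0,0.03,0,0,0,-1],[0,0,0,0,0,0,-1],[0,0,0,0,0,0,-1]],
])

```text
time_s: 42.42
position: [0.5143, 0.3328, 0.1309]
tool_rot: [[0.999, 0.041, 0.001], [0.041, -0.999, 0.001], [0.001, -0.001, -1.0]]
ft_force: [0.3, -0.5, -0.2]
grip_width: 0.0001
gripper_force: 0.0
```

Request:
send_rows([
  [[-0.005,0,0,0,0,0,-1],[0,0,0.008,0,0,0,-1],[0,0,0.008,0,0,0,-1],[0,0,0,0,0,0,-1],[0.003,0,0,0,0,0,-1],[0.003,0,0,0,0,0,-1],[0,0,0,0,0,0,-1],[0,0,0,0,0,0,-1],[0,0,-0.02,0,0,0,-1],[-0.03,0,-0.03,0,0,0,-1],[-0.04,0,-0.03,0,0,0,-1],[-0.04,0,-0.02,0,0,0,-1]],
])

```text
time_s: 43.92
position: [0.4045, 0.3278, 0.2145]
tool_rot: [[0.999, 0.04, 0.001], [0.04, -0.999, 0.0], [0.001, -0.0, -1.0]]
ft_force: [0.2, 0.2, 0.1]
grip_width: -0.0001
gripper_force: 0.0
```

Request:
send_rows([
  [[0,0,0,0,0,0,-1],[0,0,0,0,0,0,-1]],
])

```text
time_s: 44.18
position: [0.406, 0.3279, 0.2132]
tool_rot: [[0.999, 0.04, -0.0], [0.04, -0.999, -0.0], [-0.0, 0.0, -1.0]]
ft_force: [-0.7, -0.5, -0.8]
grip_width: -0.0002
gripper_force: 0.0
```

```bash
python3 - <<'E'
from m import *
im,P,K,M=cap("wrist"); print(telemetry.observe()["position"])
save(im,"pics/w8.png",(275,0,345,60),11); np.savez("w8.npz",im=im,P=P,K=K,M=M)
E
```

```text
[0.40617732 0.32781565 0.21286083]
```

View pics/w8.png

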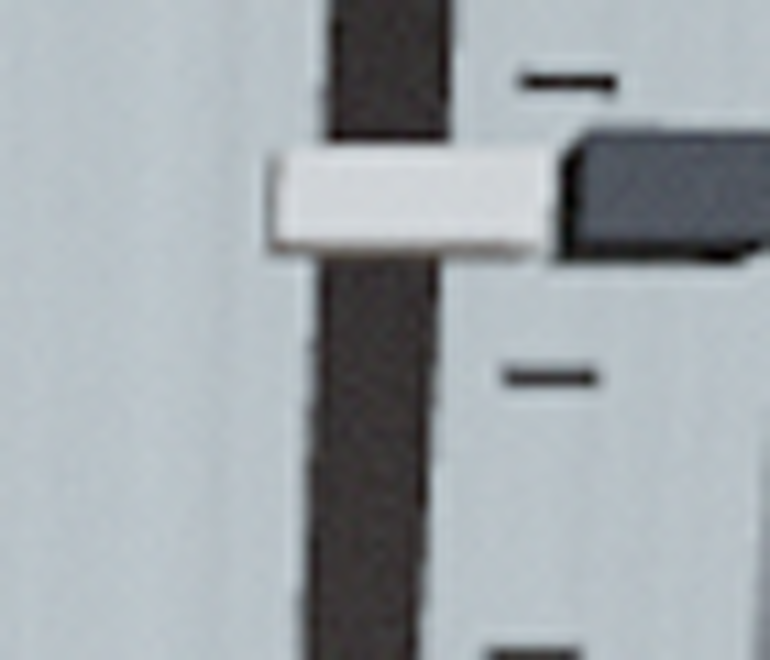

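The pointer (top face y 143–243) now stands beside the clip (y 132–243, base at 262). I'll check the offset numerically, along with the final scene.

```bash
python3 - <<'E'
from m import *
z=np.load("w8.npz");K,M=z["K"],z["M"]
yaw=np.radians(2.35);R=np.array([[np.cos(yaw),-np.sin(yaw)],[np.sin(yaw),np.cos(yaw)]]);o=np.array([.5124,.3321])
f=lambda u,v,h:(R.T@(ray(K,M,275+(u-5)/11,(v-5)/11,h)[:2]-o))[0].round(4)
p=[f(410,143,.086),f(410,243,.086)-.0,f(410,257,.08)];c=[f(660,132,.09),f(660,243,.09),f(640,262,.08)]
print("ptr",p,np.mean(p[:2]),"clip",c,np.mean(c[:2]), "tick pitch",f(570,82,.08),f(550,377,.08))
im,P,K,M=cap("scene"); save(im,"pics/s9.png",sc=1.5)
E
```

```text
ptr [np.float64(0.0205), np.float64(0.0151), np.float64(0.0153)] 0.0178 clip [np.float64(0.0203), np.float64(0.0145), np.float64(0.015)] 0.0174 tick pitch 0.0248 0.0086
```

View pics/s9.png

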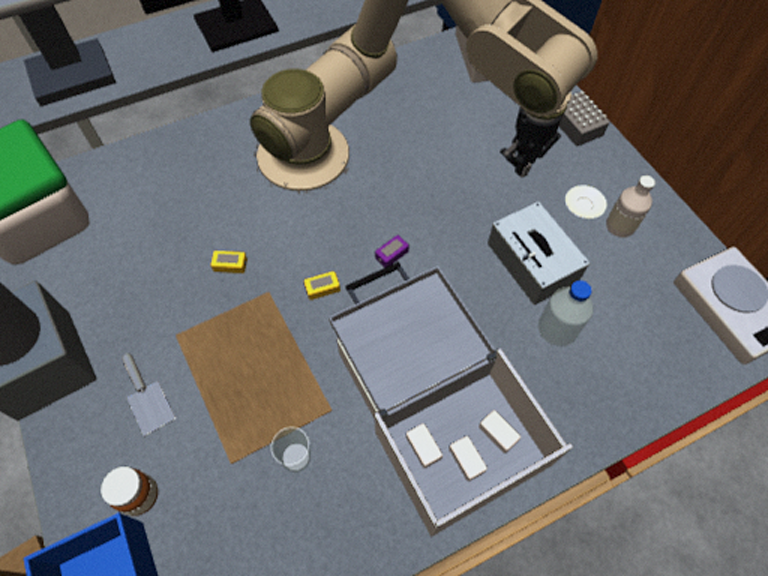

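The pointer is within 0.5 mm of the clip. The bricks are in the well at (424,445), (467,457) and (500,431), the tray is level, and the bystanders look undisturbed. I'm handing the job in.

```bash
python3 -c "
from rig import env
print(env.close_job())"
```

```text
the job is handed in; nothing more can be done
None
```

The job is done and handed in: wheel rolled to off first, all three bricks in the well, tray back down level and empty, and the pointer set beside the clip to within about 0.5 mm.

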